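# Rock a stuck compound bar out of its spring-jaw holder

### The job

The green and white polishing-compound bar is stuck tight in the blue spring-jaw holder, and the holder only stands loose on the bench, so a straight pull would lift it too. Grip the bar, rock it clearly (about 8 degrees) towards the red stud and away from it, at least twice each way, lifting gently as you go until it comes free, with the holder staying on the bench where it stands, not dragged along. Finish while holding the bar still and upright a finger's breadth (1 to 2 cm) above the jaws it came from; let go of nothing, and leave the other things alone.

Things in the scene. Friction and masses are not known exactly. Their poses are not given: they have to be found in the camera images.
- bar: the compound bar: upright block, green body with a white upper part, 35 (its x) x 50 (its y) x 73 mm tall (z), about 250 g. Origin at the centre of its underside, z up, y along its 50 mm width. At the start it stands 26 mm deep in the holder, so 47 mm of it stand above the jaws
- bar_top (a point): centre of the bar's top face, 73 mm above its origin
- holder: loose spring-jaw holder, 1 kg, only standing on the bench: blue base plate 108 (x) x 204 (y) mm, its top 10 mm up. Origin at bench level under the middle of the pocket, z up, y along the plate's long side towards a red stud (20 mm wide, 12 mm high, at y = +72 mm). Friction holds the bar with 12 to 15 N against a straight pull, more than the holder weighs, so a straight pull lifts both
- pocket (a point): middle of the pocket floor, 12 mm above the holder's origin; at the start the bar's foot rests flat on it, axes along the holder's. End stops (8 mm thick, 28 mm wide, tops 24 mm above the holder's origin) stand at y = -33 and +33 mm and leave the foot 4 mm of play each way. On the floor the bar rocks over its lower edges; at a lean of 0.14 rad its foot's middle is 3.5 mm up
- jaw_tops (a point): middle between the two dark jaws, level with their tops, 38 mm above the holder's origin (26 mm above the pocket floor). The jaws are 30 mm long in y, and press on the bar's broad faces, x = -17.5 and +17.5 mm; the bar's narrow faces (y = -25, +25 mm) are free above the end stops. The fixed jaw (-x) is 14 mm thick; the sprung one (+x) 8 mm, with a wall behind it to x = 52 mm
- jaw (a joint): travel of the sprung jaw, m: 0 with the bar in place, 0.0025 when it is out and the jaw has closed further; it presses with about 11 N. Rocking is about the holder's x axis, the bar's top going to +y and -y; with each swing of 0.28 rad the bar can be lifted some 2 mm with only a few newtons
- felt_cup_2: white pot with black cap, 39 mm wide, 66 mm tall; origin at the centre of its underside; a bystander, leave alone
- felt_cup_4: white pot with black cap, 38 mm wide, 66 mm tall; origin at the centre of its underside; a bystander, leave alone
- dropper: small white dropper bottle with red tip, 31 mm wide, 89 mm tall; origin at the centre of its underside; a bystander, leave alone
- loupe: small folding loupe, 36 x 30 x 16 mm; origin at the centre of its underside; a bystander, leave alone
- paste_tin: round tin with press lid, 70 mm wide, 27 mm tall; origin at the centre of its underside; a bystander, leave alone
- brush: small flat-lying brush with wooden handle, 181 x 31 x 12 mm; origin at the centre of its underside; a bystander, leave alone
Mind the look-alikes: they are no part of the job. What is shaped like the bar but purple or yellow is not meant.

How it is judged:
By the outcome, as a careful person would: the job done as asked, in the order asked, and still so for the second after the job is handed in, while the arm keeps its last pose, push and grip.
It also fails if it takes over 43 s, if anything falls off the work surface, if the arm or the gripper's body presses on something with over 40 N, if the wrist force passes 120 N, or if a joint passes its speed limit or range.

### The arm

A 6-joint arm with a two-finger parallel gripper is mounted at the origin on a cart in front of the work surface, level with it; the furniture and walls round the work are solid. World frame = base frame: x ahead of the robot, y to its left, z up, the work surface at z = 0. Lengths are in mm, angles in rad, forces in N, time in s.
With the tool pointing down it reaches from about 250 to 775 mm from the base axis. Payload 8.9 kg.
Tool frame: the origin (TCP) lies on the centre line of the jaws, within the pads' length; the fingertips stand 25 mm ahead of it and the grasp point (between the pads) lies 6 mm ahead of it (manip.tcp_to_tips is the distance from the TCP to the fingertips, in mm); z points along the fingers, y is the line along which they close (so a half turn about z gives the same grasp; the last joint's range is limited). The gripper opens to 85 mm and grips with 20 to 120 N. Pads are 22 mm wide; open, the fingers measure 114 mm over their backs; the gripper's body (76 mm by 85 mm) begins 54 mm behind the grasp point. The pads swing forward as they close: fully open they stand 13 mm farther back than shut.
Start: joints at [1.102, 0.291, -0.153, 1.127, 0, 1.431], TCP at [170.017, 496.707, 256.305] pointing down, gripper open.
Joint ranges: [-2.52, 2.52], [-0.91, 1.74], [-1.3, 1.37], [-1.96, 2.02], [-1.52, 1.47], [-3.14, 3.14]. Speed limits (rad/s): [2.22, 2.22, 2.79, 3.14, 3.14, 3.14].

### API

Orientations are given as a 3x3 rotation matrix whose columns are the frame's x, y, z axes.
In Python, from workcell import manip, imaging gives the robot as it stands. Calls block until the motion is done:
- manip.move_ptp(position, orientation): joint-space move of the TCP to a pose.
- manip.movel(position, velocity=150, frame=None): straight line of the TCP; frame=None keeps the orientation; velocity is the mean speed in mm/s.
- manip.move_joints(angles): joint-space move.
- manip.grip(opening): opening from 0.0 (shut) to 1.0 (fully open); the grip force is fixed at half the most; returns when the fingers have stopped.
- manip.pause(seconds).
- manip.inverse_kinematics(position, orientation): joint angles nearest the present ones, or None.
- manip.get_obs(): the state.
- imaging.snapshot(name): name is "scene" or "top" or "wrist"; returns a dict with "image" (400x640x3 uint8, red, green, blue), "fx", "fy", "cx", "cy" (pixels), "view" (4x4, takes a point from world to camera coordinates); the wrist camera has in their place "tool_from_camera" (4x4, takes a point from camera to tool coordinates, whose origin is the TCP and whose axes are the flange's). Camera axes: x right, y down, z forward; pixel columns grow to the right and rows downward; lengths in mm; the calibration is good to about 2 mm. A picture is of the moment at which its call begins: read the wrist's pose just before it. There is no depth.
A pose or a line that the arm cannot do raises manip.MotionError and nothing moves.
- manip.hand_in(): hands the job in; it is judged then, once.
Trained networks look in a picture, given as the dict that the camera call returned (one of the last four; its "shot" number tells which), for a name from the list of things; names that differ only in an ending like _2 or _b are one class to them, and where a whole thing is asked for, a point or a joint stands for the part that bears it (a point fixed in the world has none). Each returns a list of dicts, best first, with "confidence" (0 to 1); they miss things now and then, are a little off and sometimes report something else, mostly with a low value. They report only what shows in the picture. A call takes as long as a camera call. They do not tell look-alikes from the thing itself.
- imaging.search_frame(target, picture): "pixel" ([column, row] in pixels, amid what is visible of it).
- imaging.silhouettes(target, picture): "region" (400x640 bool, what is visible of it) and "pixel" ([column, row] in pixels, amid what is visible of it).
The state is a dict: "clock": time; "qpos": joint angles; "dq": joint speeds; "joint_torque": joint torques, N m; "position": TCP position; "tcp_rot": TCP orientation; "force": force on the tool from outside, world axes, zero at the start; "torque": the same for the moment, N m; "opening": opening from 0.0 (shut) to 1.0 (fully open); "gripper_force": force on a finger pad.
Only numpy, scipy, OpenCV 4.12 (cv2) and the standard library are available. Lean on these libraries where they do the work, as an engineer would, in place of code of your own. Each camera call takes 0.05 s, during which the arm holds its last target. There are 200 camera calls.

## Working session

There is one attempt and no reset: what is moved stays moved. The work goes in short steps, each a Python script; the robot and the scene stay as the last script left them, time stands still between calls to the robot, and variables do not carry over. Pictures are saved under pics/ and viewed, at most 10 in all, crops included, and the job is handed in when it is done.

```bash
mkdir -p pics; python3 - <<'E'
from workcell import manip, imaging
import cv2,numpy as np
o=manip.get_obs(); print(o['clock'],o['opening'],manip.tcp_to_tips)
for n in ("scene","top"):
    s=imaging.snapshot(n); cv2.imwrite(f"pics/{n}0.png",s["image"][:,:,::-1])
    print(n,s['fx'],s['fy'],s['cx'],s['cy'],np.round(s['view'],4).tolist())
    for t in ("bar","holder"):
        for d in imaging.search_frame(t,s)[:4]: print(t,d)
E
```

```text
0.0 1.0030630514670722 25.0
scene 399.0307237091589 399.0307237091589 318.33567307650605 195.95179088529088 [[0.8851, -0.4654, 0.0041, -541.6665], [-0.3126, -0.6008, -0.7358, 230.0069], [0.3449, 0.6499, -0.6772, 1148.2055], [0.0, 0.0, 0.0, 1.0]]
bar {'pixel': [328.4, 269.8], 'confidence': 0.81}
bar {'pixel': [302.5, 223.2], 'confidence': 0.63}
bar {'pixel': [285.8, 191.5], 'confidence': 0.59}
holder {'pixel': [309.8, 241.8], 'confidence': 0.93}
top 454.21639383688023 454.21639383688023 318.50246026643356 202.63119948692963 [[-0.0263, -0.9993, 0.0281, -14.4264], [-0.9981, 0.0247, -0.0566, 614.0512], [0.0559, -0.0296, -0.998, 1300.0756], [0.0, 0.0, 0.0, 1.0]]
bar {'pixel': [339.9, 235.0], 'confidence': 0.65}
bar {'pixel': [403.9, 240.1], 'confidence': 0.56}
bar {'pixel': [276.8, 234.6], 'confidence': 0.51}
bar {'pixel': [439.2, 238.0], 'confidence': 0.43}
holder {'pixel': [347.9, 234.0], 'confidence': 0.97}
```

View pics/scene0.png

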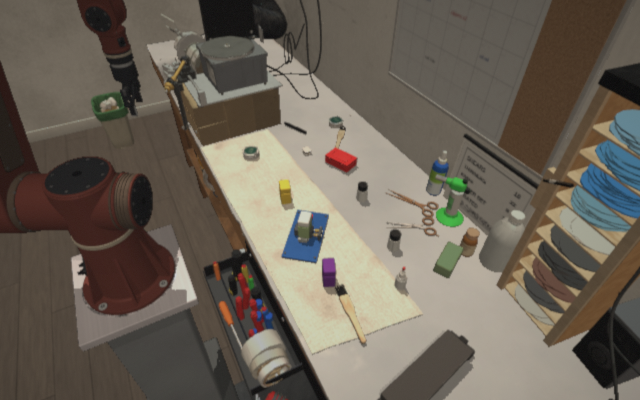

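View pics/top0.png

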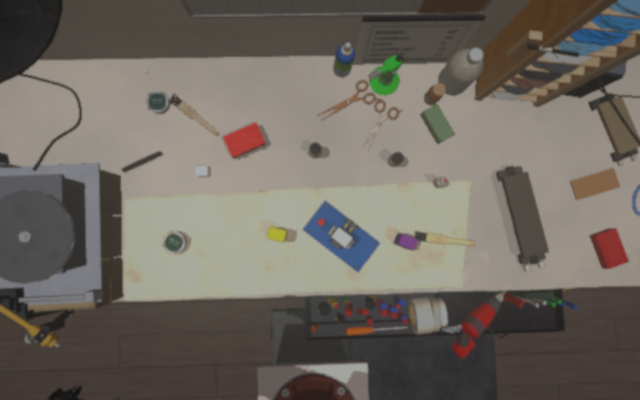

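```bash
cat > h.py <<'E'
from workcell import manip, imaging
import cv2,numpy as np
def ray(s,px,z,V=None):
    V=s['view'] if V is None else V
    V=np.array(V); R=V[:3,:3]; c=-R.T@V[:3,3]
    d=R.T@np.array([(px[0]-s['cx'])/s['fx'],(px[1]-s['cy'])/s['fy'],1])
    return c+d*(z-c[2])/d[2]
def wview(s,o):
    T=np.eye(4);T[:3,:3]=o['tcp_rot'];T[:3,3]=o['position']
    return np.linalg.inv(T@np.array(s['tool_from_camera']))
def proj(s,V,P):
    p=V[:3,:3]@np.asarray(P,float)+V[:3,3]
    return np.array([s['fx']*p[0]/p[2]+s['cx'],s['fy']*p[1]/p[2]+s['cy']])
E
python3 - <<'E'
from h import *
s=imaging.snapshot('top')
print('bar',ray(s,(342,235),85),'stud',ray(s,(321,222),12))
sc=imaging.snapshot('scene')
print('bar scene',ray(sc,(306,213),85))
H=imaging.silhouettes('holder',s)[0]['region'].astype(np.uint8)
r=cv2.minAreaRect(cv2.findNonZero(H)); print(r)
print([ray(s,p,10).round(0) for p in cv2.boxPoints(r)])
b=ray(s,(342,235),85)
st=ray(s,(321,222),12);d=(st-b)[:2];print('dist',np.hypot(*d))
w=imaging.snapshot('wrist');print(np.round(w['tool_from_camera'],3).tolist(),w['fx'],w['cx'],w['cy'])
E
```

```text
bar [519.1427959  -90.25124302  85.        ] stud [557.24640045 -36.02061655  12.        ]
bar scene [526.09583847 -81.6553746   85.        ]
((341.3199768066406, 235.74000549316406), (70.59998321533203, 37.19999694824219), 36.869895935058594)
[array([537.,  20.,  10.]), array([622., -47.,  10.]), array([ 494., -209.,   10.]), array([ 410., -141.,   10.])]
dist 66.27854499771279
[[-0.0, -0.966, -0.259, 65.571], [1.0, -0.0, 0.0, 0.348], [-0.0, -0.259, 0.966, -117.682], [0.0, 0.0, 0.0, 1.0]] 351.17207161449863 320.94398201689637 199.68066828984976
```

```bash
cat >> h.py <<'E'
def tool(yaw_vec,sgn):
    y=sgn*np.array([yaw_vec[0],yaw_vec[1],0.]);y/=np.linalg.norm(y);z=np.array([0,0,-1.])
    return np.column_stack([np.cross(y,z),y,z])
E
python3 - <<'E'
from h import *
best=None
for s in (1,-1):
    R=tool((.62,.785),s);q=manip.inverse_kinematics([516,-92,210],R);print(s,q)
    if q is not None:
        c=np.abs(np.array(q)-manip.get_obs()['qpos']).max()
        if best is None or c<best[0]: best=(c,R)
manip.move_ptp([516,-92,210],best[1])
manip.pause(.3)
o=manip.get_obs();w=imaging.snapshot('wrist');print(o['clock'],o['position'],o['force'])
print(np.array(o['tcp_rot']).tolist())
cv2.imwrite('pics/w1.png',w['image'][:,:,::-1])
E
```

```text
1 [-0.3159786   0.31998085 -0.2381768   1.01263868  0.          0.35251731]
-1 [-0.3159786   0.31998085 -0.2381768   1.01263868  0.         -2.78907535]
3.2333 [516.06185315 -91.70114864 210.03169411] [0.02029979 0.66832911 0.18728629]
[[-0.785073849213147, 0.6194021698127093, 5.7558320865026084e-05], [0.6194021708303858, 0.7850738505201733, -1.8457185484224506e-07], [-4.530185679829531e-05, 3.550684635659032e-05, -0.9999999983435028]]
```

View pics/w1.png

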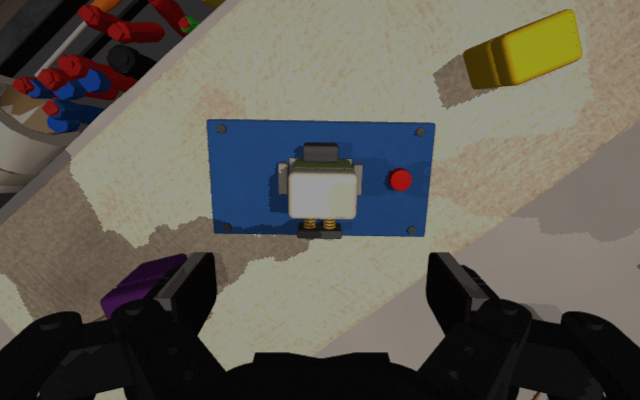

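The wrist view shows the holder with plate corners near (208,121), (434,124), (426,236), (214,235), the stud at (400,180), and the bar's white top spanning columns 289–356 around (322,192). The yellow and purple look-alikes are clear of it.

```bash
python3 - <<'E'
from h import *
from scipy.optimize import least_squares
o=manip.get_obs();w=imaging.snapshot('wrist');V=wview(w,o)
im=w['image'].astype(int)
hsv=cv2.cvtColor(w['image'],cv2.COLOR_RGB2HSV)
blue=((hsv[...,0]>100)&(hsv[...,0]<125)&(hsv[...,1]>120)).astype(np.uint8)
blue[:110]=0;blue[245:]=0;blue[:,:200]=0;blue[:,445:]=0
c=max(cv2.findContours(blue,0,2)[0],key=cv2.contourArea)
q=cv2.approxPolyDP(cv2.convexHull(c),6,True)[:,0];print(q.tolist())
red=((hsv[...,0]<8)|(hsv[...,0]>172))&(hsv[...,1]>150);red[:150]=0;red[210:]=0;red[:,:370]=0;red[:,430:]=0
rp=np.argwhere(red)[:,::-1].mean(0);print('stud',rp)
px=np.array([[208,121],[434,124],[426,236],[214,235]],float)
loc=np.array([[-54,-102,10],[-54,102,10],[54,102,10],[54,-102,10]],float)
P=np.vstack([loc,[0,72,11]]);Q=np.vstack([px,rp])
def W(p,l):
    c,s=np.cos(p[2]),np.sin(p[2]);return np.array([p[0]+c*l[0]-s*l[1],p[1]+s*l[0]+c*l[1],l[2]])
f=lambda p:np.concatenate([proj(w,V,W(p,l))-q for l,q in zip(P,Q)])
r=least_squares(f,[516,-92,-.67]);print(r.x,r.fun.round(1))
np.save('pose.npy',r.x)
row=im[195,270:375].sum(1);print(row.tolist())
for l in ([0,-25,85],[0,25,85],[-17.5,0,85],[17.5,0,85]): print(l,proj(w,V,W(r.x,l)).round(1))
v=imaging.snapshot('wrist')['image'].copy()
for a in ([-17.5,-25],[-17.5,25],[17.5,25],[17.5,-25]): cv2.circle(v,tuple(int(t) for t in proj(w,V,W(r.x,a+[85])).round()),1,(255,0,0),-1)
cv2.imwrite('pics/w2.png',cv2.resize(v[140:245,260:440],None,fx=4,fy=4,interpolation=0)[:,:,::-1])
E
```

```text
[[207, 121], [434, 124], [423, 235], [215, 232]]
stud [399.75959079 179.17647059]
[517.42872781 -92.65624838  -0.67437301] [-2.4 -0.6  2.5 -2.1  0.3  0.6  0.5  0.3 -0.8  2.5]
[128, 130, 128, 130, 126, 126, 129, 128, 127, 127, 127, 128, 119, 118, 120, 119, 125, 127, 225, 335, 401, 431, 451, 457, 459, 460, 457, 457, 459, 460, 459, 459, 458, 458, 457, 457, 462, 459, 458, 458, 457, 458, 457, 457, 459, 458, 458, 458, 456, 460, 457, 459, 458, 459, 458, 459, 460, 458, 448, 438, 441, 441, 441, 439, 442, 440, 441, 438, 441, 441, 441, 438, 441, 439, 442, 439, 441, 440, 441, 441, 441, 440, 440, 429, 423, 413, 338, 241, 212, 217, 220, 204, 182, 183, 196, 183, 174, 185, 186, 178, 175, 185, 195, 197, 184]
[0, -25, 85] [285.8 202.5]
[0, 25, 85] [355.5 202.9]
[-17.5, 0, 85] [320.8 178.8]
[17.5, 0, 85] [320.5 225.8]
```

View pics/w2.png

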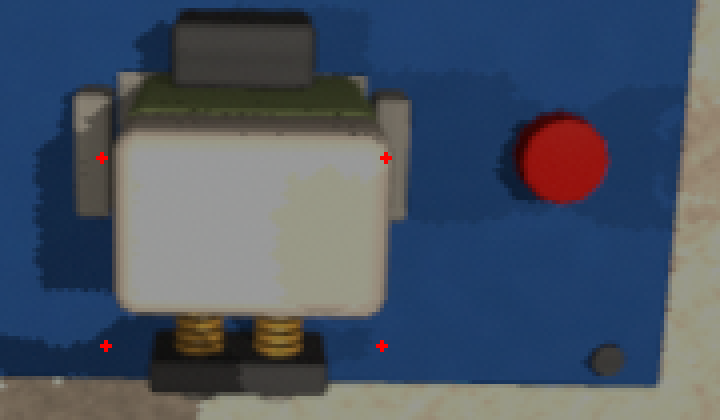

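The red marks, which are the fit from the plate, sit off the real top face. That face spans columns 288.5–356.5 and rows 173–219, so the plate isn't centred on the pocket in x. I'll position from the bar top itself and check again from closer.

```bash
python3 - <<'E'
from h import *
o=manip.get_obs();w=imaging.snapshot('wrist');V=wview(w,o)
b=ray(w,(322.5,196),85,V);print('bar',b)
R=tool((np.sin(.670),np.cos(.670)),1)
manip.move_ptp([b[0],b[1],122],R);manip.pause(.3)
o=manip.get_obs();w=imaging.snapshot('wrist');V=wview(w,o);print(o['clock'],o['position'],proj(w,V,b))
cv2.imwrite('pics/w3.png',w['image'][:,:,::-1])
E
```

```text
bar [514.27875396 -88.70425687  85.        ]
4.175 [515.32004784 -89.07784927 123.44377272] [319.42642214 245.61733958]
```

View pics/w3.png

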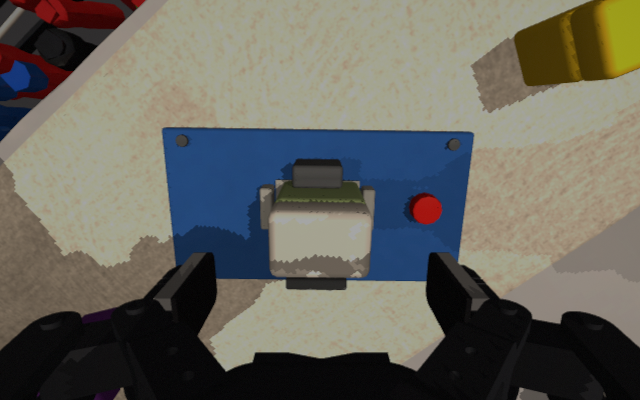

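The closer view shows the bar top at columns 270–371 and rows 212–277, centred near (320.5,244.5). It's centred between the fingers, and the plate is turned by only about 0.007 rad. I'll go down and grip, watching the forces.

```bash
python3 - <<'E'
from h import *
o=manip.get_obs();w=imaging.snapshot('wrist');V=wview(w,o)
im=w['image'];hsv=cv2.cvtColor(im,cv2.COLOR_RGB2HSV)
cols=im[225:255].mean(0).sum(1);g=np.gradient(cols);l=250+g[250:300].argmax();r=340+g[340:400].argmin()
print('edges',l,r,o['position'],cols[262:276].round(),cols[364:378].round())
b=ray(w,(320.5,244.5),85,V);print('bar',b)
R=tool((np.sin(.675),np.cos(.675)),1)
manip.movel([b[0],b[1],72],velocity=70,frame=R);manip.pause(.5)
o=manip.get_obs();print(o['clock'],o['position'],o['force'],o['torque'])
w=imaging.snapshot('wrist');cv2.imwrite('pics/w4.png',w['image'][:,:,::-1])
V=wview(w,o);print(proj(w,V,b))
np.save('b.npy',b)
E
```

```text
edges 269 371 [515.03523433 -88.95598706 123.12517683] [154. 154. 154. 154. 154. 155. 164. 245. 321. 360. 387. 415. 442. 461.] [471. 467. 461. 454. 445. 425. 373. 289. 235. 219. 206. 208. 208. 209.]
bar [513.73867124 -87.73647293  85.        ]
5.6417 [513.75276352 -87.72859492  72.06464111] [-0.03207305 -0.44797757 -1.11600421] [0.00402552 0.02378916 0.03254075]
[319.88500248 307.59704444]
```

View pics/w4.png

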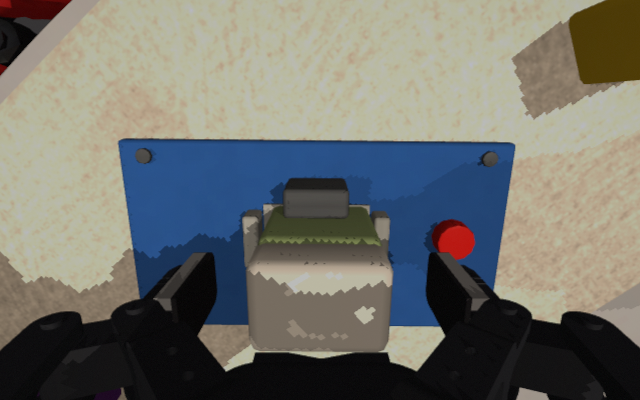

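The bar (columns 248–391) is centred between the pads (216 and 427) to within 1 mm. I'll grip and read the forces.

```bash
python3 - <<'E'
from h import *
R=np.array(manip.get_obs()['tcp_rot'])
for g in (.66,.62,0.0):
    manip.grip(g);o=manip.get_obs()
    print(o['clock'],o['opening'],o['gripper_force'],'F tool',(R.T@o['force']).round(2),'T',(R.T@o['torque']).round(2),(o['position']-np.load('b.npy')).round(2))
E
```

```text
6.0917 0.6618440893885765 0.0 F tool [ 0.22 -0.38  0.03] T [-0.01 -0.01  0.06] [ -0.03   0.   -13.01]
6.3083 0.6199139532634422 0.0 F tool [ 0.13 -0.11  0.01] T [0.03 0.02 0.03] [-2.000e-02  1.000e-02 -1.303e+01]
6.525 0.578534829396329 62.10614562034607 F tool [ 0.48 -4.02 -5.09] T [0.57 0.32 0.18] [ -0.22  -0.32 -12.76]
```

```bash
cat >> h.py <<'E'
YAW=.675; HX=np.array([np.cos(YAW),-np.sin(YAW),0]); HY=np.array([np.sin(YAW),np.cos(YAW),0])
L=60.
def pose(p0,h,th):
    """TCP pose for bar foot height h above the floor and lean th (top to +y)."""
    m=max(26-h,0)/2
    p=np.array([p0[0],p0[1],0])+HY*(L-m)*np.sin(th)+np.array([0,0,12+h+L*np.cos(th)])
    return p, cv2.Rodrigues(-th*HX)[0]@tool(HY,1)
def swing(p0,h,th,v=14):
    p,R=pose(p0,h,th);manip.movel(p,velocity=v,frame=R);o=manip.get_obs()
    M=np.array([HX,HY,[0,0,1]]);a=np.array(o['tcp_rot'])[:,2]
    print(f"t{o['clock']:.2f} h{h:.1f} th{th:+.2f} lean{np.arcsin(-a@HY):+.3f} err",(M@(np.array(o['position'])-p)).round(2),'F',(M@o['force']).round(1),'T',(M@o['torque']).round(2),f"op{o['opening']:.3f}",flush=True)
E
python3 - <<'E'
from h import *
p0=np.array(manip.get_obs()['position']);np.save('p0.npy',p0)
swing(p0,3.4,.15)
swing(p0,5,-.15)
swing(p0,6.6,.15)
w=imaging.snapshot('wrist');cv2.imwrite('pics/w5.png',w['image'][:,:,::-1])
E
```

```text
t7.21 h3.4 th+0.15 lean+0.147 err [0.05 1.44 0.24] F [-2.1  8.4  5.7] T [ 1.93  0.71 -0.31] op0.578
t8.42 h5.0 th-0.15 lean-0.148 err [-0.59 -0.47 -0.57] F [ -0.    0.2 -10.2] T [-0.7  -0.13 -0.05] op0.579
t9.64 h6.6 th+0.15 lean+0.149 err [ 0.03 -0.04 -0.14] F [  0.6  -0.5 -12.5] T [ 0.65  0.09 -0.02] op0.577
```

View pics/w5.png

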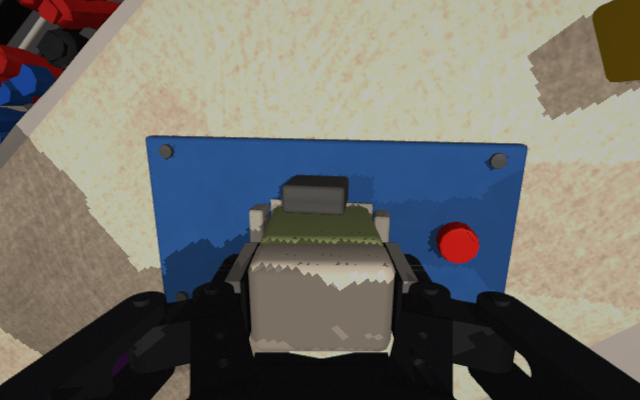

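The bar is leaning and held with no slip, and the stud shows at (458,243). The pull of about 10 N net of the bar's weight is close to the holder's weight. I'll lift less per swing, follow the arc through the middle, and check the stud hasn't moved.

```bash
cat >> h.py <<'E'
def stud(tag,w=None,o=None):
    if w is None:
        o=manip.get_obs();w=imaging.snapshot('wrist')
    hsv=cv2.cvtColor(w['image'],cv2.COLOR_RGB2HSV)
    m=(((hsv[...,0]<8)|(hsv[...,0]>172))&(hsv[...,1]>150)&(hsv[...,2]>130)).astype(np.uint8);m[:100]=0;m[:,:370]=0;m[:,520:]=0
    n,_,st,c=cv2.connectedComponentsWithStats(m);i=1+st[1:,4].argmax()
    print(tag,'stud',st[i,4],ray(w,c[i],11,wview(w,o)).round(1))
E
python3 - <<'E'
from h import *
p0=np.load('p0.npy')
im=cv2.imread('pics/w4.png')[:,:,::-1].copy();b=np.load('b.npy')
w=imaging.snapshot('wrist');w4=dict(w);w4['image']=im
stud('w4',w4,dict(tcp_rot=tool(HY,1),position=[513.753,-87.729,72.065]))
stud('now')
h=6.6;th=.15
for k in range(4):
    swing(p0,h+.5,0,14);h+=1.;th=-th;swing(p0,h,th,14)
stud('now')
E
```

```text
w4 stud 903 [564.7 -33.4  11. ]
now stud 1062 [563.2 -35.9  11. ]
t10.48 h7.1 th+0.00 lean+0.001 err [ 0.18 -0.47  0.46] F [-1.8 -3.  -0.3] T [-0.68  0.6  -0.08] op0.579
t11.18 h7.6 th-0.15 lean-0.148 err [ 0.12 -0.19 -0.04] F [-0.6 -3.2 -3.8] T [-1.1   0.2  -0.01] op0.577
t11.88 h8.1 th+0.00 lean-0.002 err [ 0.02  0.72 -0.1 ] F [ 0.2  1.9 -8.9] T [ 0.4  -0.1   0.03] op0.581
t12.57 h8.6 th+0.15 lean+0.150 err [-0.   -0.27  0.08] F [ 0.1 -2.  -4.5] T [-0.38  0.15 -0.08] op0.576
t13.28 h9.1 th+0.00 lean+0.000 err [ 0.01 -0.09  0.19] F [-1.  -1.1 -2.9] T [-0.14  0.51 -0.02] op0.579
t13.97 h9.6 th-0.15 lean-0.148 err [-0.01 -0.3  -0.17] F [ 0.1 -3.8 -5.6] T [-1.2   0.14 -0.05] op0.579
t14.68 h10.1 th+0.00 lean-0.002 err [ 0.01  0.82 -0.02] F [-0.3  3.5 -9.3] T [ 0.51  0.03 -0.  ] op0.578
t15.39 h10.6 th+0.15 lean+0.150 err [ 0.05 -0.29  0.05] F [-0.7 -2.5 -5.3] T [-0.32  0.07 -0.07] op0.575
now stud 1009 [562.4 -36.8  11. ]
```

```bash
python3 - <<'E'
from h import *
p0=np.load('p0.npy')
h=10.6;th=.15
for k in range(4):
    swing(p0,h+.65,0,19)
    if k in(0,3): stud('up')
    h+=1.3;th=-th;swing(p0,h,th,19)
s=imaging.snapshot('top');a=cv2.imread('pics/top0.png')[170:290,280:420];b=s['image'][170:290,280:420,::-1]
cv2.imwrite('pics/cmp.png',cv2.resize(np.hstack([a,b]),None,fx=2.8,fy=2.8,interpolation=0))
E
```

```text
t16.01 h11.2 th+0.00 lean+0.001 err [-0.02 -0.51  0.13] F [-1.2 -3.3 -4.6] T [-0.81  0.26 -0.01] op0.579
up stud 864 [562.7 -36.1  11. ]
t16.62 h11.9 th-0.15 lean-0.149 err [0.1  0.38 0.12] F [-0.9 -0.3 -3. ] T [-0.13  0.39  0.05] op0.577
t17.20 h12.6 th+0.00 lean-0.001 err [ 0.06  0.64 -0.06] F [ 0.5  2.6 -8. ] T [0.49 0.   0.02] op0.579
t17.77 h13.2 th+0.15 lean+0.149 err [ 0.05 -0.37 -0.  ] F [ 0.7 -3.  -5.7] T [-0.44  0.03 -0.1 ] op0.580
t18.35 h13.9 th+0.00 lean+0.001 err [-0.   -0.55  0.16] F [-1.6 -3.3 -3.3] T [-0.76  0.24 -0.06] op0.579
t18.93 h14.5 th-0.15 lean-0.149 err [0.   0.28 0.06] F [-1.7 -0.5 -3.4] T [-0.21  0.4  -0.04] op0.574
t19.51 h15.2 th+0.00 lean-0.001 err [ 0.03  0.68 -0.12] F [ 0.4  3.  -8.3] T [ 0.58  0.03 -0.02] op0.575
up stud 834 [562.7 -36.1  11. ]
t20.14 h15.8 th+0.15 lean+0.150 err [ 0.05 -0.45  0.03] F [-0.4 -3.5 -6.1] T [-0.45  0.11 -0.15] op0.578
```

View pics/cmp.png

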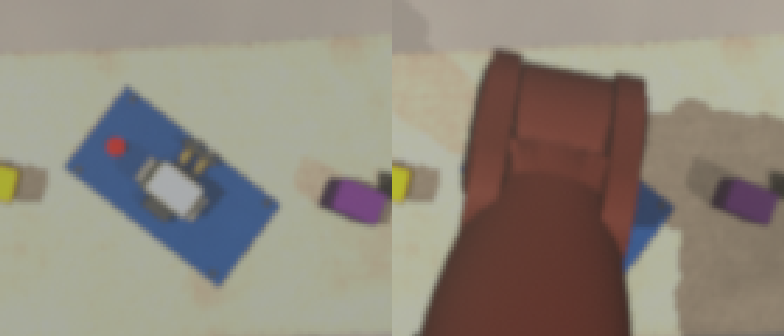

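The plate corner is unchanged from the first picture to within about 1 px. The stud shifted about 3 mm during the grip and first lean and has stayed fixed since. I'll continue rocking it out.

```bash
python3 - <<'E'
from h import *
p0=np.load('p0.npy')
h=15.8;th=.15
for k in range(8):
    swing(p0,h+.7,0,19)
    h+=1.4;th=-th;swing(p0,h,th,19)
stud('x')
E
```

```text
t20.78 h16.5 th+0.00 lean+0.001 err [ 0.06 -0.33  0.22] F [-1.2 -3.  -3.7] T [-0.47  0.4  -0.02] op0.577
t21.37 h17.2 th-0.15 lean-0.149 err [0.07 0.32 0.1 ] F [-1.7  1.1 -2.2] T [0.05 0.44 0.02] op0.579
t21.96 h17.9 th+0.00 lean-0.001 err [-0.06  0.5  -0.25] F [  0.1   1.7 -10.2] T [ 0.41 -0.04  0.04] op0.583
t22.55 h18.6 th+0.15 lean+0.149 err [-0.09 -0.23 -0.1 ] F [ 0.1 -0.8 -7.5] T [ 0.15  0.06 -0.08] op0.579
t23.15 h19.3 th+0.00 lean+0.001 err [ 0.04 -0.5   0.34] F [-2.3 -2.1 -1.7] T [-0.61  0.52 -0.05] op0.575
t23.75 h20.0 th-0.15 lean-0.149 err [0.05 0.26 0.13] F [-3.6  0.4 -0.4] T [-0.07  0.62  0.1 ] op0.579
t24.35 h20.7 th+0.00 lean-0.001 err [-0.03  0.46 -0.33] F [  0.9  -0.  -10.4] T [ 0.24 -0.08  0.02] op0.579
t24.95 h21.4 th+0.15 lean+0.149 err [-0.07 -0.12 -0.08] F [-0.3 -0.  -9.2] T [ 0.42  0.1  -0.1 ] op0.575
t25.56 h22.1 th+0.00 lean+0.001 err [ 0.12 -0.51  0.4 ] F [-1.8 -2.5 -1.4] T [-0.65  0.6  -0.02] op0.574
t26.17 h22.8 th-0.15 lean-0.149 err [0.14 0.29 0.18] F [-3.2  0.9 -0.1] T [-0.01  0.63  0.04] op0.580
t26.78 h23.5 th+0.00 lean-0.001 err [-0.13  0.33 -0.44] F [  0.6   0.9 -12.2] T [ 0.2  -0.05  0.  ] op0.580
t27.40 h24.2 th+0.15 lean+0.149 err [-0.07 -0.06 -0.11] F [-0.3  0.2 -9.8] T [ 0.53  0.12 -0.  ] op0.577
t28.02 h24.9 th+0.00 lean+0.000 err [ 0.83 -0.18  0.75] F [-0.1 -0.9 -2.3] T [-0.14 -0.04  0.03] op0.578
t28.63 h25.6 th-0.15 lean-0.150 err [ 1.03 -0.21  1.97] F [-6.2 -6.9 23.4] T [-1.47  1.09 -0.03] op0.576
t29.26 h26.3 th+0.00 lean-0.001 err [-0.13  0.31 -0.18] F [ 0.1 -0.4 -2.2] T [ 0.16  0.03 -0.03] op0.576
t29.88 h27.0 th+0.15 lean+0.149 err [-0.09 -0.13 -0.19] F [ 0.1  0.8 -3.1] T [ 0.25 -0.05 -0.02] op0.577
x stud 849 [559.5 -40.2  11. ]
```

```bash
python3 - <<'E'
from h import *
p0=np.load('p0.npy')
swing(p0,31,.12,20); swing(p0-2.5*HY,40.5,0,25); manip.pause(.3)
stud('up')
w=imaging.snapshot('wrist')
s=imaging.snapshot('scene');b=s['image'][170:290,260:380,::-1]
cv2.imwrite('pics/fin.png',np.hstack([cv2.resize(w['image'][100:400,100:540,::-1],(587,400)),cv2.resize(b,None,fx=1.75,fy=3.3334)[:400]]))
t=imaging.snapshot('top');cv2.imwrite('pics/top9.png',t['image'][:,:,::-1])
E
```

```text
t30.32 h31.0 th+0.12 lean+0.120 err [ 0.2  -0.45  0.39] F [-0.6 -1.3 -2.6] T [ 0.21 -0.02  0.01] op0.578
t31.02 h40.5 th+0.00 lean+0.000 err [ 0.01 -0.06 -0.  ] F [-0.3 -0.7 -2.9] T [-0.07  0.02  0.03] op0.580
up stud 658 [560.  -39.2  11. ]
```

View pics/fin.png

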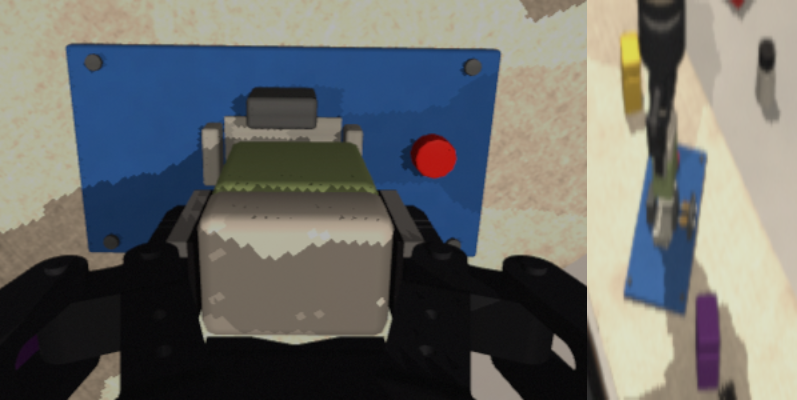

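The bar is free, upright and held above the jaws. The jaws now sit about 5 mm to -y of the bar, because the holder crept during the release. I'll centre the bar over them and check that it's still and upright at the right height.

```bash
python3 - <<'E'
from h import *
p0=np.load('p0.npy')
swing(p0-7*HY,40.5,0,10); manip.pause(.8)
o=manip.get_obs();w=imaging.snapshot('wrist');V=wview(w,o)
print(o['position'],np.abs(o['dq']).max(),o['gripper_force'])
P=np.array([*(p0-7*HY)[:2],0])
im=w['image'].copy()
for x,y,z,c in [(-17.5,-25,125.5,(255,0,0)),(-17.5,25,125.5,(255,0,0)),(-17.5,-25,52.5,(255,0,255)),(-17.5,25,52.5,(255,0,255)),(-17.5,-15,38,(255,255,0)),(-17.5,15,38,(255,255,0)),(0,72,12,(0,255,0))]:
    q=proj(w,V,P+x*HX+y*HY+[0,0,z]);cv2.circle(im,(int(q[0]),int(q[1])),3,c,-1)
cv2.imwrite('pics/fin2.png',im[:,:,::-1])
E
```

```text
t32.12 h40.5 th+0.00 lean-0.000 err [ 0.02 -0.05  0.01] F [ 0.5  0.8 -3.1] T [ 0.03 -0.02  0.01] op0.578
[509.16666298 -93.53053501 112.50065567] 0.001412652705213889 65.22225379943848
```

View pics/fin2.png

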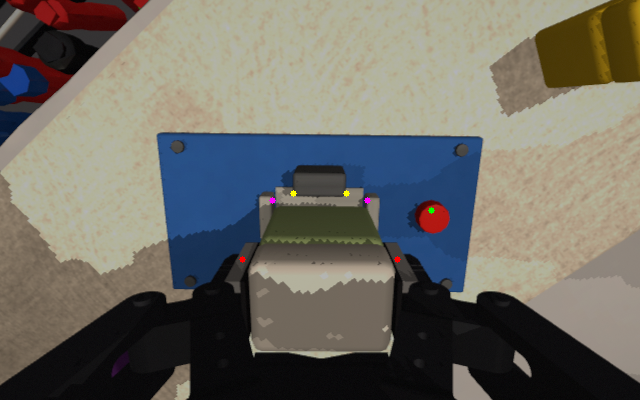

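The jaw markers and the stud marker (431,211) line up with the picture. The bar has the same apparent width as before the lift, 143 px, so it hasn't slipped in the grip. It's still, upright and about 14.5 mm above the jaws.

```bash
python3 -c "
from workcell import manip
print(manip.hand_in(), manip.get_obs()['clock'])"
```

```text
the job is handed in; nothing more can be done
the job is handed in; nothing more can be done
```

I rocked the bar free and handed the job in at about 33 s, holding it still and upright about 14.5 mm above the jaws, but the holder did not stay exactly where it stood: it crept about 7 mm along the bench, partly when a lean just after release pressed on a jaw with about 23 N.

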